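# Latch the clay tub so the clay stays damp

### The arm

A 6-joint arm with a two-finger parallel gripper is mounted at the origin on the work surface. World frame = base frame: x ahead of the robot, y to its left, z up, the work surface at z = 0. Lengths are in m, angles in rad, forces in N, time in s.
With the tool pointing down it reaches from about 0.375 to 0.9 m from the base axis. Payload 3.1 kg.
Tool frame: the origin (TCP) lies midway between the tips of the shut fingers; the grasp point (between the pads) lies 19 mm behind it; z points along the fingers, y is the line along which they close (so a half turn about z gives the same grasp; the last joint's range is limited). The gripper opens to 87 mm and grips with 3 to 60 N. Pads are 19 mm wide; open, the fingers measure 117 mm over their backs; the gripper's body (75 mm by 190 mm) begins 51 mm behind the grasp point.
Start: joints at [-1.308, 0.527, 1.433, -0, 1.181, -0.178], TCP at [0.267, -0.565, 0.223] pointing down, gripper open.
Joint ranges: [-3.08, 3.08], [-0.75, 2.2], [0.22, 2.44], [-1.43, 4.57], [0, 2.65], [-2.85, 2.85]. Speed limits (rad/s): [2.79, 2.79, 3.14, 3.14, 3.14, 3.14].

### API

Orientations are given as a unit quaternion [x, y, z, w].
In Python, from rig import get_obs, cams, job gives the robot as it stands.
- The arm moves only by the tool servo_tool, never from a script. Its argument "moves" is text: rows parted by semicolons, each of 5 numbers parted by spaces: the shift along the tool's x, y, z in m, then the turn about the tool's z in degrees, then the finger opening in m, from 0 to 0.087. In form: dx dy dz spin claw; .... A call has 1 to 10 rows; each row is the pose to reach, as a shift and turn from the pose commanded when the call began, along the tool's axes at that moment; what a row does not reach only later rows make up. A row lasts 1/12 s, in which the tool goes at most 41.7 mm and 7.16 degrees, less where a joint would pass 70% of its speed; a pose out of reach is approached as far as the arm can. A call with a gripper value outside its range is refused whole. The fingers move at their own pace and stop on an object; "grip_force" is the grip in N (left out, the last holds). Time passes only in rows, so rows that repeat a pose let the fingers close. It gives the time, the measured TCP pose, the force, the opening and the grip force at its end, in the units of the state.
- get_obs(): the state, without advancing time (a new reading comes with each control period).
- cams.camera(name): name is "scene" or "top" or "wrist"; returns the picture (480x640x3 uint8, blue, green, red); there is no depth.
- cams.camera_model(name): a dict with "fx", "fy", "cx", "cy" (pixels), "dist" ([k1, k2, p1, p2, k3] as OpenCV has them; the pictures are not rectified), "R" (3x3) and "t" (3): a world point X has camera coordinates R X + t. Camera axes: x right, y down, z forward; pixel columns grow to the right and rows downward; lengths in m; the calibration is good to about 2 mm. A picture is of the moment at which its call begins: read the wrist's pose just before it. camera_model takes no time and is no camera call; for the wrist camera it gives the pose at the moment of the call.
- job.hand_in(): hands the job in; it is judged then, once.
The state is a dict: "time": time; "q": joint angles; "joint_velocities": joint speeds; "joint_torque": joint torques, N m; "position": TCP position; "tool_rot": TCP orientation; "ft_force": force on the tool from outside, world axes, zero at the start; "moment": the same for the moment, N m; "grip_width": finger opening in m; "grip_force": force on a finger pad.
Only numpy, scipy, OpenCV 4.12 (cv2) and the standard library are available. Lean on these libraries where they do the work, as an engineer would, in place of code of your own. Each camera call takes 0.05 s, during which the arm holds its last target. There are 200 camera calls.

### The job

Seal the deep clay tub: flip the wire loop of its toggle latch up and over so that it lies behind the keeper on the lid's edge, then press the latch lever down until it snaps over and holds the lid tight. The shallow case of glaze tiles has the same kind of latch: leave that one open, just as it is.

Things in the scene. Friction and masses are not known exactly. Their poses are not given: they have to be found in the camera images.
- clay_tub: Deep grey tub with thick white lid, 170 (x) by 180 mm, rim 120 mm high, fixed to the table. Origin: centre of underside, z up; tub x points out of the wall that carries the steel latch, away from the robot; the latch is at mid-wall (tub y = 0). Lid hinged on the opposite rim.
- tub_bar (a point): Middle of the 6 mm crossbar (49 mm long, along tub y) of the latch's wire loop, 59 mm long, swinging freely on a pin on the lever, 22 mm from the lever's own pin. At first it leans outwards above the lever. Pushed towards the tub past upright (crossbar at tub x under about 130 mm) it falls by itself onto the lid behind the keeper's lip; the lever then draws it against the lip.
- tub_lever (a joint): Latch lever (rad), 75 mm long from its pin (pin along tub y at tub x 118, z 112 mm), 30 to 34 wide, 4 to 5 thick. At 0 it points outwards and 28 degrees up; grows when pressed down to its stop at 1.59 (63 degrees down). Starts at 0 to 0.12, stays where left. With the loop hooked it takes up to about 10 N at mid-lever, passes dead centre near 1.3, then snaps shut and holds.
- tub_lid (a joint): Tub lid (rad), 14 mm thick on a springy gasket: 0 fully home, rests open at 0.051 (9 mm at the latch edge), latched about 0.012. On its latch edge a 30 mm wide keeper with an upright lip 6 mm high at tub x 95 to 99 mm, lip top at about z 150 mm when open.
- case_bar (a point): Middle of the crossbar of the wire loop on the other box, to be left alone: the shallow clear case with rows of glaze test tiles, 140 by 180 mm, rim 85 mm high, with the same latch, undone.

How it is judged:
By the outcome, as a careful person would: the job done as asked, in the order asked, and still so for the second after the job is handed in, with the robot touching nothing.
It also fails if it takes over 32 s, if anything falls off the work surface, if the arm or the gripper's body presses on something with over 40 N, if the wrist force passes 120 N, or if a joint passes its speed limit or range.

## Working session

There is one attempt and no reset: what is moved stays moved. The work goes in short steps, Python scripts to look and compute and a tool call to move; the robot and the scene stay as the last step left them, time stands still between calls to the robot, and variables do not carry over. Pictures are saved under pics/ and viewed, at most 10 in all, crops included, and the job is handed in when it is done.

Besides the shell and the picture viewer there is one more tool, called after "Call:" in YAML: its name, and indented under it one key for each argument. servo_tool: Moves the arm, as the interface text tells. Its arguments: {"type":"object","properties":{"moves":{"type":"string"},"grip_force":{"type":"number"}},"required":["moves"]}

```bash
mkdir -p pics; ls; python3 - <<'E'
from rig import get_obs,cams
import cv2
o=get_obs();print(o['time'],o['position'],o['tool_rot'],o['ft_force'])
for n in('scene','top'):
    cv2.imwrite(f'pics/{n}0.png',cams.camera(n));m=cams.camera_model(n);print(n,{k:(v.tolist() if hasattr(v,'tolist') else v) for k,v in m.items()})
E
```

```text
pics
0.0 [ 0.26707211 -0.5642597   0.2215933 ] [ 9.75699404e-01  2.19110813e-01 -5.02483914e-05 -1.05889365e-03] [-0.23440616 -0.49416109 -0.68590527]
scene {'fx': 462.00725381952367, 'fy': 462.00725381952367, 'cx': 323.1834058704844, 'cy': 239.88229933299516, 'dist': [-0.04670669057836914, 0.0, 0.0, 0.0, 0.0], 'R': [[-0.602627454944098, 0.7978968395173255, -0.014169828363898065], [0.4578428261132836, 0.3311426757727345, -0.8250602855904986], [-0.6536207594042592, -0.5036915343445203, -0.5648670118757709]], 't': [0.3155827864747691, -0.11268385735179813, 1.0894529176213943]}
top {'fx': 451.3377052205817, 'fy': 451.3377052205817, 'cx': 314.41127202084067, 'cy': 240.38045192212113, 'dist': [-0.08593853454671861, 0.0, 0.0, 0.0, 0.0], 'R': [[0.0042429600991744695, -0.9993475147312595, -0.03586839960259935], [-0.9992644051435594, -0.0028700506840559146, -0.038241488231495396], [0.0381135920989542, 0.03600427210104219, -0.9986245773501615]], 't': [-0.0014405269713235378, 0.44776740396862635, 0.9018462545475768]}
```

View pics/scene0.png

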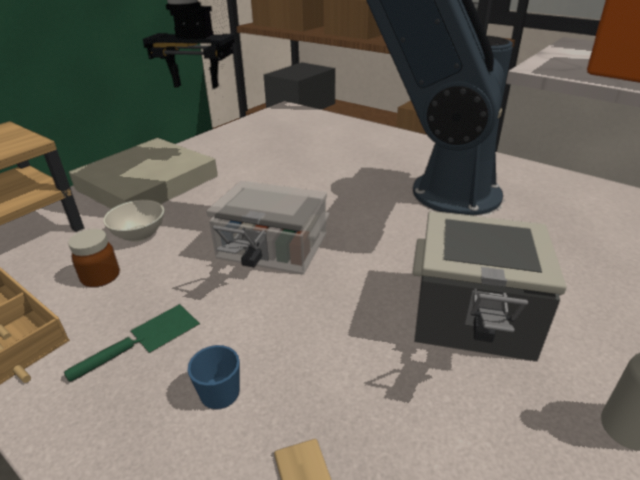

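View pics/top0.png

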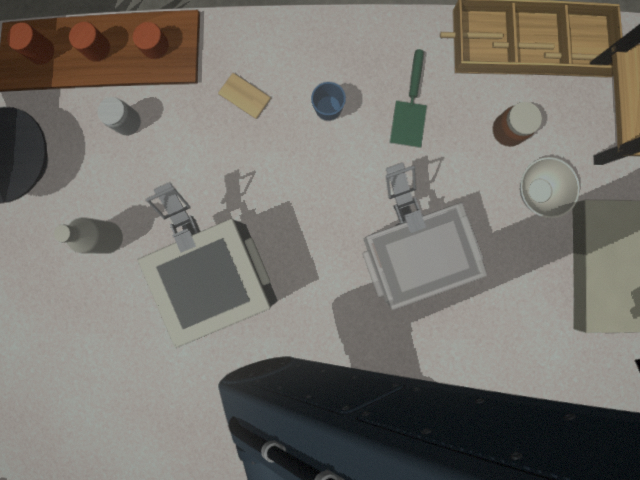

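The scene view shows the tub at the right with its lid around (495,250) and latch around (495,305). In the top view the tub lid has corners near (138,258), (238,220), (272,306), (177,346), with its loop at about (163,195).

```bash
cat > h.py <<'E'
import numpy as np,cv2
from rig import get_obs,cams
def ray(n,uv,m=None):
    m=m or cams.camera_model(n);K=np.array([[m['fx'],0,m['cx']],[0,m['fy'],m['cy']],[0,0,1]])
    R=np.array(m['R']);t=np.array(m['t'])
    p=cv2.undistortPoints(np.array(uv,float).reshape(-1,1,2),K,np.array(m['dist'])).reshape(-1,2)
    d=np.c_[p,np.ones(len(p))]@R;return -R.T@t,d
def plane(n,uv,z):
    c,d=ray(n,uv);z=np.broadcast_to(z,len(d));return c+d*((z-c[2])/d[:,2])[:,None]
def proj(n,X,m=None):
    m=m or cams.camera_model(n);K=np.array([[m['fx'],0,m['cx']],[0,m['fy'],m['cy']],[0,0,1]])
    return cv2.projectPoints(np.array(X,float).reshape(-1,1,3),cv2.Rodrigues(np.array(m['R']))[0],np.array(m['t']),K,np.array(m['dist']))[0].reshape(-1,2)
def tri(a,b,ma=None,mb=None):
    (n1,u1),(n2,u2)=a,b
    c1,d1=ray(n1,[u1],ma);c2,d2=ray(n2,[u2],mb);A=np.c_[d1[0],-d2[0]]
    s=np.linalg.lstsq(A,c2-c1,rcond=None)[0];p,q=c1+s[0]*d1[0],c2+s[1]*d2[0];return (p+q)/2,np.linalg.norm(p-q)
E
python3 - <<'E'
from h import *
t=cv2.imread('pics/top0.png');s=cv2.imread('pics/scene0.png')
hsv=cv2.cvtColor(t,cv2.COLOR_BGR2HSV);print(hsv[255,152],hsv[300,268-10],hsv[320,100],hsv[335,180])
c=t[170:360,125:290];m=np.zeros(t.shape[:2],np.uint8)
b,g,r=[t[...,i].astype(int) for i in range(3)]
m=(((g-b)>12)&(abs(g-r)<14)&(g>130)).astype(np.uint8);m[:,:120]=0;m[:210]=0;m[360:]=0;m[:,290:]=0
cs=max(cv2.findContours(m,0,2)[0],key=cv2.contourArea);rc=cv2.minAreaRect(cs);bp=cv2.boxPoints(rc);print(rc,bp,cv2.approxPolyDP(cv2.convexHull(cs),4,True).reshape(-1,2).tolist())
A=cv2.resize(t[170:270,120:230],None,fx=5,fy=5,interpolation=2);B=cv2.resize(s[275:355,440:550],None,fx=5,fy=5,interpolation=2)
A=A[:500];cv2.imwrite('pics/c0.png',cv2.resize(np.vstack([A,B]),None,fx=.66,fy=.66))
E
```

```text
[ 33  19 159] [ 30  21 160] [ 23  13 160] [ 33  19 161]
((250.61155700683594, 279.7423095703125), (25.43467903137207, 9.910755157470703), 74.74488067626953) [[242.48465 268.77692]
 [252.04617 266.16925]
 [258.73846 290.7077 ]
 [249.17694 293.31537]] [[249, 267], [258, 288], [254, 292], [248, 289]]
```

View pics/c0.png

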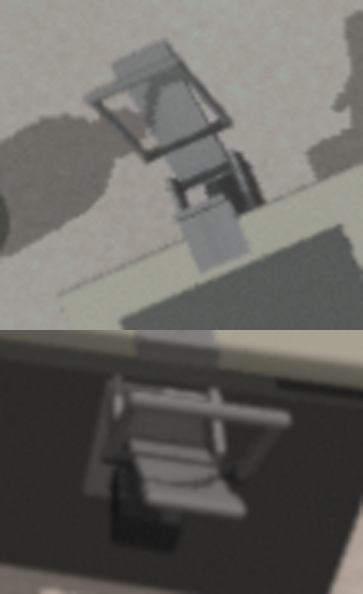

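The crop shows the crossbar in the top view from about (147,200) to (174,189), with the lever tip behind it. In the scene view the crossbar's right end is at about (528,302).

```bash
python3 - <<'E'
from h import *
np.set_printoptions(precision=4,suppress=True)
top=lambda a,b:(120+a/3.3,170+b/3.3)
sc=lambda a,b:(440+a/3.3,275+(b-330)/3.3)
print('end+',tri(('top',top(92,97)),('scene',sc(287,418))))
for a in [(115,390),(115,382)]: print('end-',tri(('top',top(178,62)),('scene',sc(*a))))
print('mid',tri(('top',top(134,81)),('scene',sc(205,404))))
print('levertip',tri(('top',top(140,55)),('scene',sc(195,505))))
print('keeper',tri(('top',top(207,205)),('scene',sc(177,332))))
c=plane('top',[(138,258),(238,220),(272,306),(177,346)],[.143,.143,.134,.134]);print(c)
for i,j in((0,1),(1,2),(2,3),(3,0)):print(np.linalg.norm(c[i]-c[j]),np.degrees(np.arctan2(*(c[j]-c[i])[1::-1])))
print(proj('scene',c),proj('top',c))
E
```

```text
end+ (array([0.5099, 0.2795, 0.1737]), np.float64(0.0030956101558953578))
end- (array([0.529 , 0.2296, 0.175 ]), np.float64(0.005290555005094981))
end- (array([0.5285, 0.2287, 0.1778]), np.float64(0.004998787237015076))
mid (array([0.5185, 0.2555, 0.174 ]), np.float64(0.00017564436992143382))
levertip (array([0.5365, 0.2641, 0.1449]), np.float64(0.0004927688432763364))
keeper (array([0.4554, 0.2252, 0.1504]), np.float64(0.003202446835797918))
[[0.4106 0.3067 0.143 ]
 [0.4777 0.1283 0.143 ]
 [0.3285 0.069  0.134 ]
 [0.2557 0.2375 0.134 ]]
0.19065200867625184 -69.40652457478875
0.16074425345196508 -158.31621632891216
0.18364644709585576 113.36602376634576
0.16989618907027657 24.065419235545892
[[565.0046 285.7076]
 [416.6109 262.1451]
 [426.1217 209.7443]
 [542.6555 222.5926]] [[138. 258.]
 [238. 220.]
 [272. 306.]
 [177. 346.]]
```

Call:
servo_tool:
  moves: "0 0 -0.08 0 0; 0 0 -0.08 0 0; 0.616 -0.632 -0.08 2.8 0; 0.616 -0.632 -0.08 2.8 0; 0.616 -0.632 -0.08 2.8 0; 0.616 -0.632 -0.08 2.8 0; 0.616 -0.632 -0.08 2.8 0; 0.616 -0.632 -0.08 2.8 0; 0.616 -0.632 -0.08 2.8 0; 0.616 -0.632 -0.08 2.8 0"
  grip_force: 20

```text
time: 0.93
position: [0.3754, -0.2475, 0.3023]
tool_rot: [0.981, 0.195, -0.0, -0.0]
ft_force: [1.4, 0.0, 0.7]
grip_width: 0.0281
grip_force: 0.0
```

```bash
cat >> h.py <<'E'
from scipy.spatial.transform import Rotation as Ro
YAW=np.radians(22.5);O=np.array([.365,.192,0]);T=np.array([[np.cos(YAW),-np.sin(YAW),0],[np.sin(YAW),np.cos(YAW),0],[0,0,1]])
def w2t(p):return (np.array(p)-O)@T
def t2w(p):return O+np.array(p)@T.T
def go(p,yaw=YAW):
    "tool shift from the current pose to tub point p"
    o=get_obs();R=Ro.from_quat(o['tool_rot']).as_matrix()
    a=np.arctan2(R[1,0],R[0,0]);return np.round((t2w(p)-o['position'])@R,4),round(np.degrees(a-yaw),2)
E
python3 - <<'E'
from h import *
o=get_obs();print(o['time'],o['position'],w2t(o['position']),o['q'],go([.205,0,.25]))
m=cams.camera_model('wrist');R=np.array(m['R']);c=-R.T@m['t'];Q=Ro.from_quat(o['tool_rot']).as_matrix();print('cam in tool',(c-o['position'])@Q,R[2]@Q)
E
```

```text
0.9333 [ 0.37544207 -0.24749435  0.30230259] [-0.15853999 -0.41003584  0.30230259] [-8.32375871e-01  1.86676753e-01  1.74242997e+00  2.03176175e-04
  1.21311103e+00  3.46135817e-01] (array([ 0.3633, -0.4102,  0.0526]), np.float64(-0.03))
cam in tool [ 0.07549674  0.00021756 -0.16199501] [-2.73877190e-01  6.62762785e-04  9.61764444e-01]
```

Call:
servo_tool:
  moves: "0.363 -0.41 0 0 0; 0.363 -0.41 0 0 0; 0.363 -0.41 0 0 0; 0.363 -0.41 0 0 0; 0.363 -0.41 0 0 0; 0.363 -0.41 0 0 0; 0.363 -0.41 0 0 0; 0.363 -0.41 0 0 0; 0.363 -0.41 0 0 0; 0.363 -0.41 0 0 0"

```text
time: 1.77
position: [0.5111, 0.1465, 0.3023]
tool_rot: [0.981, 0.195, -0.0, 0.0]
ft_force: [1.7, -0.7, 0.9]
grip_width: 0.0001
grip_force: 0.0
```

Call:
servo_tool:
  moves: "0 0 0 0 0; 0 0 0 0 0; 0 0 0 0 0"

```text
time: 2.02
position: [0.5105, 0.1441, 0.3019]
tool_rot: [0.981, 0.196, -0.001, 0.0]
ft_force: [-0.9, -0.6, 0.6]
grip_width: 0.0006
grip_force: 0.0
```

```bash
python3 - <<'E'
from h import *
o=get_obs();print(o['time'],w2t(o['position']),go([.205,0,.25]))
m=cams.camera_model('wrist');w=cams.camera('wrist');np.save('w1.npy',m,allow_pickle=True)
cv2.imwrite('pics/w1.png',w)
print(proj('wrist',[t2w(p) for p in [(.166,-.0245,.174),(.166,.0245,.174),(.184,0,.147),(.097,-.015,.15),(.097,.015,.15)]],m).round())
E
```

```text
2.0167 [ 0.11605273 -0.09995718  0.30194447] (array([ 0.0892, -0.0999,  0.0518]), np.float64(0.07))
[[219. 168.]
 [156. 169.]
 [196. 144.]
 [220. 245.]
 [187. 244.]]
```

View pics/w1.png

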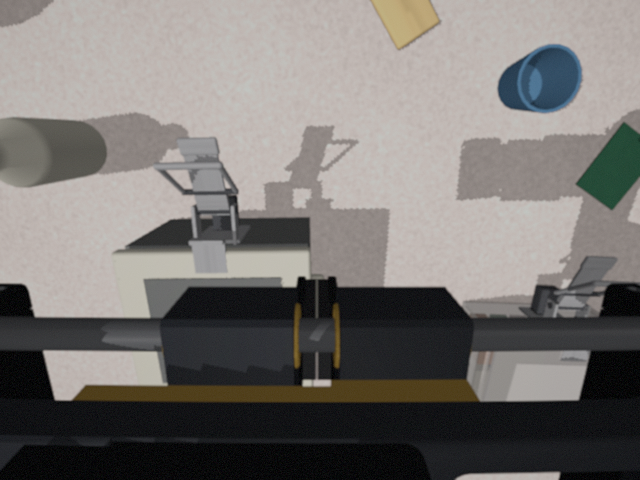

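The wrist view shows the tub's crossbar at about (157,166)–(220,167), the lever tip at (198,144), and the keeper at about (193–226,243). This matches the estimate after a small yaw correction to 24°.

```bash
sed -i 's/^YAW=np.radians(22.5);O=np.array(\[.365,.192,0\])/YAW=np.radians(24);O=np.array([.3675,.1859,0])/' h.py; python3 - <<'E'
from h import *
print(go([.205,0,.25]),go([.205,0,.16]))
m=np.load('w1.npy',allow_pickle=True).item()
print(proj('wrist',[t2w(p) for p in [(.166,-.0245,.174),(.166,.0245,.174),(.184,0,.147),(.097,-.015,.15),(.097,.015,.15)]],m).round())
E
```

```text
(array([ 0.0891, -0.0994,  0.0519]), np.float64(-1.52)) (array([ 0.0893, -0.0994,  0.1419]), np.float64(-1.52))
[[222. 168.]
 [159. 169.]
 [198. 144.]
 [225. 244.]
 [192. 245.]]
```

Call:
servo_tool:
  moves: "0.09 -0.1 0 -1.5 0; 0.09 -0.1 0 -1.5 0; 0.09 -0.1 0 -1.5 0; 0.09 -0.1 0 -1.5 0; 0.09 -0.1 0.04 -1.5 0; 0.09 -0.1 0.08 -1.5 0; 0.09 -0.1 0.11 -1.5 0; 0.09 -0.1 0.14 -1.5 0; 0.09 -0.1 0.142 -1.5 0; 0.09 -0.1 0.142 -1.5 0"

```text
time: 2.9
position: [0.5549, 0.2689, 0.1591]
tool_rot: [0.978, 0.207, -0.003, 0.0]
ft_force: [1.7, -0.2, -0.1]
grip_width: 0.0004
grip_force: 0.0
```

```bash
python3 - <<'E'
from h import *
o=get_obs();print(o['time'],w2t(o['position']),o['ft_force'],go([.137,0,.16]),go([.115,0,.165]))
E
```

```text
2.9 [ 0.2049436  -0.0004347   0.15905496] [ 1.66815057 -0.20678846 -0.10789837] (array([-0.0679, -0.0003, -0.0006]), np.float64(-0.12)) (array([-0.09  , -0.0002, -0.0055]), np.float64(-0.12))
```

Call:
servo_tool:
  moves: "-0.02 0 0 0 0; -0.03 0 0 0 0; -0.04 0 0 0 0; -0.05 0 0 0 0; -0.058 0 0 0 0; -0.066 0 0 0 0; -0.074 0 0 0 0; -0.078 0 0 0 0; -0.078 0 0 0 0; -0.078 0 0 0 0"

```text
time: 3.73
position: [0.4852, 0.2394, 0.1609]
tool_rot: [0.978, 0.208, 0.0, -0.0]
ft_force: [-0.5, 0.5, 0.3]
grip_width: 0.0008
grip_force: 0.0
```

Call:
servo_tool:
  moves: "-0.06 0 0 0 0; -0.04 0 0 0 0; -0.02 0 0 0 0; 0 0 0 0 0; 0.03 0 0 0 0; 0.06 0 0 0 0; 0.078 0 0 0 0; 0.078 0 -0.04 0 0; 0.078 0 -0.08 0 0; 0.078 0 -0.08 0 0"

```text
time: 4.57
position: [0.5618, 0.2731, 0.2475]
tool_rot: [0.978, 0.208, 0.007, -0.001]
ft_force: [1.6, 1.1, 0.6]
grip_width: 0.0004
grip_force: 0.0
```

```bash
python3 - <<'E'
from h import *
o=get_obs();print(o['time'],w2t(o['position']),o['ft_force'])
m=cams.camera_model('wrist');w=cams.camera('wrist');t=cams.camera('top');s=cams.camera('scene')
A=cv2.resize(t[170:270,120:230],(440,400),interpolation=2);B=cv2.resize(s[255:355,440:550],(440,400),interpolation=2)
cv2.imwrite('pics/c2.png',cv2.resize(np.hstack([A[:,:],B]),None,fx=.9,fy=.9));cv2.imwrite('pics/w2.png',w)
print(proj('wrist',[t2w(p) for p in [(.097,-.015,.15),(.097,.015,.15),(.184,0,.147)]],m).round())
E
```

```text
4.5667 [0.2129622  0.00066143 0.24746048] [1.6488371  1.05623701 0.60696489]
[[335. 380.]
 [298. 380.]
 [316. 279.]]
```

View pics/c2.png

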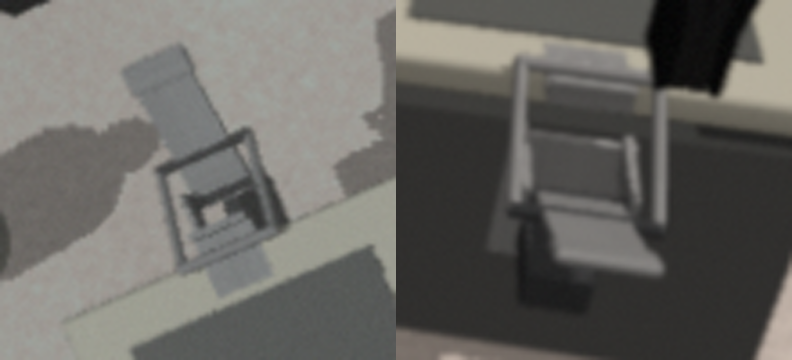

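View pics/w2.png

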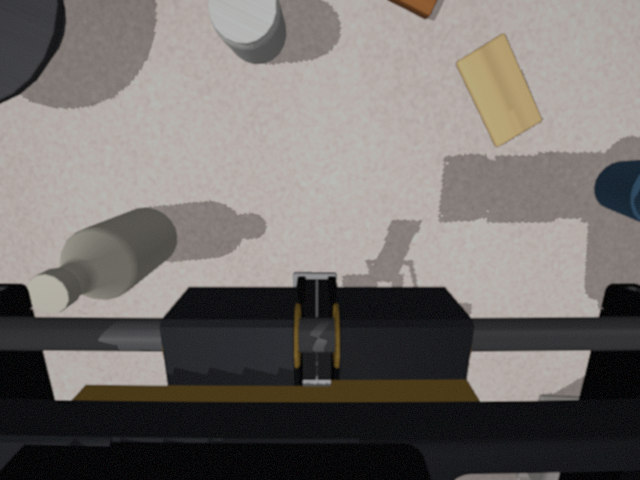

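The bar has swung over towards the keeper: its ends in the top crop are about (182,270) and (285,228), and in the scene crop about (518,58) and (660,90). The wrist view hides it. I'll check where the bar is in 3D.

```bash
python3 - <<'E'
from h import *
top=lambda a,b:(120+a/3.6,170+b/3.6)
sc=lambda a,b:(440+(a-396)/3.6,255+b/3.6)
for a,b in [((183,268),(660,90)),((283,228),(518,60)),((233,248),(589,75))]:
    p,e=tri(('top',top(*a)),('scene',sc(*b)));print(w2t(p),e)
print((np.array(proj('top',[t2w((.097,0,.15)),t2w((.09,0,.147)),t2w((.104,0,.15))]))-[120,170])*3.6)
s0=(np.array(proj('scene',[t2w((.097,0,.15)),t2w((.09,0,.147)),t2w((.104,0,.15))]))-[440,255])*3.6;print(s0+[396,0])
t=cams.camera('top');s=cams.camera('scene')
A=cv2.resize(t[210:260,160:220],(480,400),interpolation=2);B=cv2.resize(s[255:305,465:520],(440,400),interpolation=2)
cv2.imwrite('pics/c3.png',cv2.resize(np.hstack([A,B]),None,fx=.85,fy=.85))
E
```

```text
[0.08683318 0.02939247 0.14053799] 0.0001103769241625658
[ 0.08406215 -0.02312347  0.14364005] 0.00314565851887317
[0.08546919 0.00316033 0.1420365 ] 0.001782662696631124
[[222.69925518 223.51832795]
 [230.24359856 237.07671004]
 [217.17216478 210.27743634]]
[[583.86890305  76.53419143]
 [580.9848934   71.11070615]
 [585.18135729  88.65903274]]
```

View pics/c3.png

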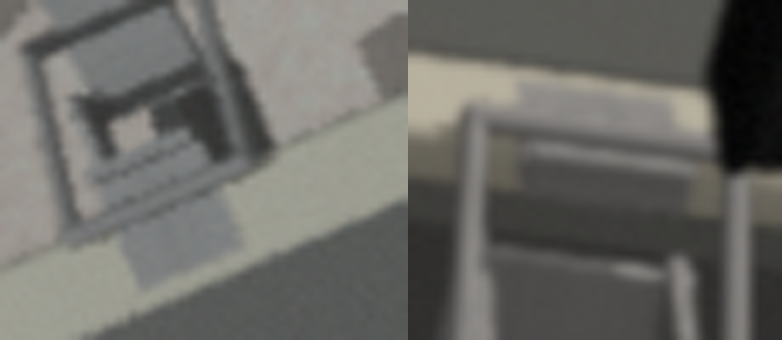

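The bar lies behind the lip at tub x ≈ 86 mm, so the loop is hooked. Next I press the lever.

Call:
servo_tool:
  moves: "-0.041 0 0.03 0 0; -0.041 0 0.06 0 0; -0.041 0 0.085 0 0; -0.041 0 0.095 0 0; -0.041 0 0.105 0 0; -0.041 0 0.115 0 0; -0.041 0 0.123 0 0; -0.041 0 0.13 0 0; -0.041 0 0.1325 0 0; -0.041 0 0.1325 0 0"

```text
time: 5.65
position: [0.5201, 0.2548, 0.1085]
tool_rot: [0.978, 0.208, 0.002, -0.0]
ft_force: [1.8, 0.4, 2.3]
grip_width: 0.0004
grip_force: 1.2
```

```bash
python3 - <<'E'
from h import *
o=get_obs();print(o['time'],w2t(o['position']),o['ft_force'],[go([a,0,b])[0] for a,b in((.18,.096),(.1715,.079),(.165,.072),(.1575,.066),(.154,.063))])
E
```

```text
5.65 [0.16743499 0.00089752 0.10850439] [1.82897946 0.36253287 2.34778059] [array([0.0125, 0.0009, 0.0125]), array([0.004 , 0.0009, 0.0295]), array([-0.0025,  0.0009,  0.0365]), array([-0.0101,  0.0009,  0.0425]), array([-0.0136,  0.0009,  0.0455])]
```

Call:
servo_tool:
  moves: "0.007 0.001 0.006 0 0; 0.012 0.001 0.0125 0 0; 0.009 0.001 0.018 0 0; 0.007 0.001 0.024 0 0; 0.004 0.001 0.0295 0 0; 0.001 0.001 0.033 0 0; -0.0025 0.001 0.0365 0 0; -0.0025 0.001 0.0365 0 0"

```text
time: 6.32
position: [0.5142, 0.2517, 0.0702]
tool_rot: [0.978, 0.208, -0.002, 0.0]
ft_force: [-0.7, -0.0, -0.4]
grip_width: 0.0004
grip_force: 0.0
```

```bash
python3 - <<'E'
from h import *
o=get_obs();print(o['time'],w2t(o['position']),o['ft_force']@T,[go([a,0,b])[0] for a,b in((.1575,.066),(.154,.063))])
E
```

```text
6.3167 [0.16081865 0.00045265 0.07022176] [-0.60192021  0.24903535 -0.36904281] [array([-0.0033,  0.0005,  0.0042]), array([-0.0068,  0.0005,  0.0073])]
```

Call:
servo_tool:
  moves: "-0.003 0 0.003 0 0; -0.005 0 0.005 0 0; -0.007 0 0.007 0 0; -0.009 0 0.008 0 0; -0.01 0 0.008 0 0; -0.01 0 0.008 0 0"

```text
time: 6.82
position: [0.511, 0.2497, 0.0648]
tool_rot: [0.978, 0.208, 0.004, -0.001]
ft_force: [3.7, 3.4, 3.2]
grip_width: 0.0001
grip_force: 2.7
```

```bash
python3 - <<'E'
from h import *
o=get_obs();print(o['time'],w2t(o['position']),o['ft_force']@T)
E
```

```text
6.8167 [ 1.57017027e-01 -7.39166669e-05  6.48418688e-02] [4.75967886 1.64192081 3.21608216]
```

Call:
servo_tool:
  moves: "0.02 0 0 0 0; 0.05 0 0 0 0; 0.08 0 0 0 0; 0.11 0 -0.02 0 0; 0.13 0 -0.06 0 0; 0.13 0 -0.1 0 0; 0.13 0 -0.14 0 0; 0.13 0 -0.17 0 0; 0.13 0 -0.17 0 0; 0.13 0 -0.17 0 0"

```text
time: 7.65
position: [0.6269, 0.3015, 0.236]
tool_rot: [0.978, 0.208, 0.002, -0.0]
ft_force: [-0.1, -0.1, -0.3]
grip_width: 0.0006
grip_force: 0.0
```

```bash
python3 - <<'E'
from h import *
o=get_obs();print(o['time'],w2t(o['position']),o['ft_force'])
t=cams.camera('top');s=cams.camera('scene')
A=cv2.resize(t[170:270,120:230],(440,400),interpolation=2);B=cv2.resize(s[255:355,440:550],(440,400),interpolation=2)
cv2.imwrite('pics/c4.png',cv2.resize(np.hstack([A,B]),None,fx=.9,fy=.9))
P=[t2w(p) for p in ((.118,0,.112),(.152,-.015,.045),(.152,.015,.045))]
print((proj('top',P)-[120,170])*3.6,(proj('scene',P)-[440,255])*3.6+[396,0])
E
```

```text
7.65 [2.84010415e-01 4.52034137e-05 2.35975522e-01] [-0.12167793 -0.13707132 -0.31726984]
[[231.39757492 189.89548192]
 [271.64657363 131.6789678 ]
 [222.50922421 153.97002762]] [[567.27674106 194.17598006]
 [496.07195843 383.74644451]
 [579.603255   396.63400359]]
```

View pics/c4.png

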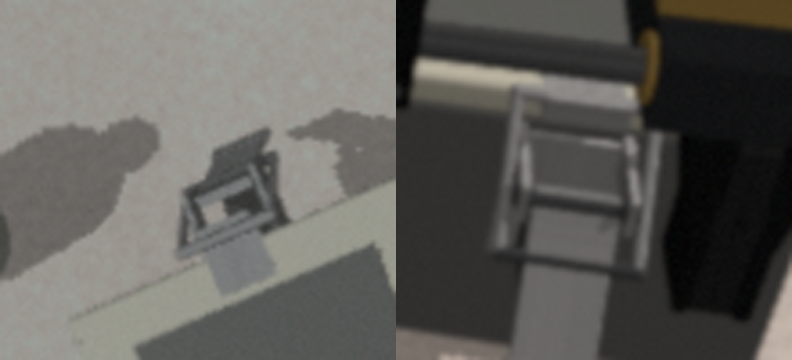

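The lever is down where the closed stop predicts. The gripper partly hides the bar, so I'll back off and confirm it.

Call:
servo_tool:
  moves: "0.04 0 -0.03 0 0; 0.04 -0.04 -0.06 0 0; 0.04 -0.08 -0.09 0 0; 0.04 -0.12 -0.12 0 0; 0.04 -0.16 -0.12 0 0; 0.04 -0.2 -0.12 0 0; 0.04 -0.2 -0.12 0 0; 0.04 -0.2 -0.12 0 0; 0.04 -0.2 -0.12 0 0"

```text
time: 8.5
position: [0.5797, 0.5011, 0.3501]
tool_rot: [0.978, 0.209, -0.003, 0.001]
ft_force: [-0.3, -0.8, 0.0]
grip_width: 0.0004
grip_force: 0.0
```

```bash
python3 - <<'E'
from h import *
t=cams.camera('top');s=cams.camera('scene')
A=cv2.resize(t[205:255,160:215],(440,400),interpolation=2);B=cv2.resize(s[265:315,465:520],(440,400),interpolation=2)
cv2.imwrite('pics/c5.png',cv2.resize(np.hstack([A,B]),None,fx=.9,fy=.9))
P=[t2w(p) for p in ((.097,0,.144),(.092,0,.141),(.102,0,.141))]
print((proj('top',P)-[160,205])*7.2,(proj('scene',P)-[465,265])*7.2+[396,0])
E
```

```text
[[165.45851195 196.42999008]
 [177.27516157 215.84429905]
 [161.62582933 178.41092721]] [[585.30200442 107.0062241 ]
 [580.34575707 102.70828583]
 [583.89197698 137.2489677 ]]
```

View pics/c5.png

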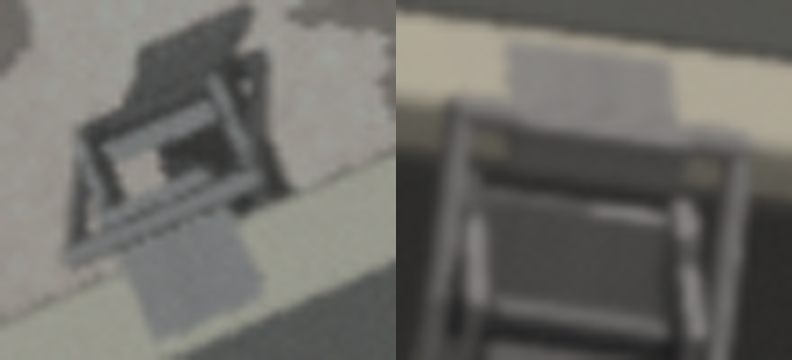

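In the close-up the bar runs along the keeper, with ends at about (70,255) and (260,180) in the top crop. To be sure the latch is under tension, I'll check numerically that the lid's latch edge has dropped.

```bash
python3 - <<'E'
from h import *
top=lambda a,b:(160+a/7.2,205+b/7.2)
sc=lambda a,b:(465+(a-396)/7.2,265+b/7.2)
for a,b in [((70,253),(742,140)),((260,180),(462,106)),((165,217),(602,122))]:
    p,e=tri(('top',top(*a)),('scene',sc(*b)));print(w2t(p),e)
s0=cv2.cvtColor(cv2.imread('pics/scene0.png'),6);s1=cv2.cvtColor(cams.camera('scene'),6)
# lid front lower edge shift: template of lid corner strips away from the latch; hinge side and table for reference
for nm,(x0,x1,y0,y1) in dict(front_l=(425,468,255,300),front_r=(530,570,265,310),hinge=(430,470,208,235),wallbase=(420,470,325,350)).items():
    r=cv2.matchTemplate(cv2.resize(s1[y0-8:y1+8,x0-8:x1+8],None,fx=4,fy=4,interpolation=2),cv2.resize(s0[y0:y1,x0:x1],None,fx=4,fy=4,interpolation=2),5)
    _,v,_,l=cv2.minMaxLoc(r);print(nm,l[0]/4-8,l[1]/4-8,round(v,3))
for z in(.143,.136):print(proj('scene',[t2w((.09,.05,z)),t2w((.09,-.05,z))]))
E
```

```text
[0.0948304  0.02856463 0.13937889] 0.00024458069290050807
[ 0.09239667 -0.02081595  0.13701009] 0.0009086865533987986
[0.09348445 0.00396549 0.13829481] 0.0005328208753538983
front_l -0.25 4.0 0.996
front_r -1.0 4.0 0.991
hinge 0.25 0.5 0.959
wallbase 0.25 0.0 0.997
[[530.51890727 282.09978952]
 [451.978578   272.27279541]]
[[529.2293     286.24748125]
 [451.22381123 276.3767771 ]]
```

The lid's latch edge moved down 4 px, which is about 7 mm. The bar is behind the lip at x ≈ 93 mm, z ≈ 138 mm, so the tub is latched tight.

```bash
python3 -c "
from rig import job;print(job.hand_in())"
```

```text
the job is handed in; nothing more can be done
None
```

The clay tub is sealed: the loop is hooked behind the keeper, the lever is snapped down, and the lid edge is about 7 mm lower; the tile case's latch was never touched, and the job is handed in.

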